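Turn the ring block to the fence and hold the sprung loupe over it

ROBOT

A 6-joint arm with a two-finger parallel gripper is mounted at the origin on the work surface. World frame = base frame: x ahead of the robot, y to its left, z up, the work surface at z = 0. Lengths are in m, angles in rad, forces in N, time in s.
With the tool pointing down it reaches from about 0.3 to 0.85 m from the base axis. Payload 4.2 kg.
Tool frame: the origin (TCP) lies at the very end of the fingers, on their centre line; the grasp point (between the pads) lies 19 mm behind it (arm.tcp_to_grasp is the distance from the TCP to the grasp point, in m); z points along the fingers, y is the line along which they close (so a half turn about z gives the same grasp; the last joint's range is limited). The gripper opens to 91 mm and grips with 3 to 60 N. Pads are 32 mm wide; open, the fingers measure 118 mm over their backs; the gripper's body (76 mm by 178 mm) begins 60 mm behind the grasp point.
Start: joints at [-1.33, 0.32, 1.565, -0, 1.257, -0.02], TCP at [0.148, -0.556, 0.214] pointing down, gripper open.
Joint ranges: [-3.11, 3.11], [-0.84, 2.01], [0.21, 2.61], [-1.34, 4.49], [0.05, 2.63], [-2.56, 2.56]. Speed limits (rad/s): [2.57, 2.57, 3.14, 3.14, 3.14, 3.14].

INTERFACE

Orientations are given as [roll, pitch, yaw] about the fixed x, y, z axes, in that order (R = Rz(yaw) Ry(pitch) Rx(roll)).
In Python, from workcell import arm, snapshot gives the robot as it stands. The module is installed in compiled form; this text tells all that it offers.
- The arm moves only by the tool servo_tool, never from a script. Its argument "moves" is one flat list of numbers, 6 for each row, row after row: the shift along the tool's x, y, z in cm, then the turn, a rotation vector about the tool's x, y, z in degrees. A call has 1 to 10 rows; each row is the pose to reach, as a shift and turn from the pose commanded when the call began, along the tool's axes at that moment; what a row does not reach only later rows make up. A row lasts 1/12 s, in which the tool goes at most 41.7 mm and 7.16 degrees, less where a joint would pass 70% of its speed; a pose out of reach is approached as far as the arm can. A call with a gripper value outside its range is refused whole. "claw" is the finger opening in cm, from 0 to 9.12, set as the call begins (left out, the last holds). The fingers move at their own pace and stop on an object; "force" is the grip in N (left out, the last holds). Time passes only in rows, so rows that repeat a pose let the fingers close. It gives the time, the measured TCP pose, the force, the opening and the grip force at its end, in the units of the state.
- arm.observe(): the state, without advancing time (a new reading comes with each control period).
- snapshot(name): name is "side" or "top"; returns a dict with "image" (420x560x3 uint8, blue, green, red), "depth" (420x560 float32, m along the optical axis (not along the pixel's ray), 0 where there is no reading), "mtx" (3x3 intrinsics, pixels), "dist" ([k1, k2, p1, p2, k3] as OpenCV has them; the pictures are not rectified), "rvec" (rotation vector, rad) and "tvec" (3), from world to camera coordinates, as OpenCV has them. Camera axes: x right, y down, z forward; pixel columns grow to the right and rows downward; lengths in m; the calibration is good to about 2 mm. A picture is of the moment at which its call begins.
- arm.close_job(): hands the job in; it is judged then, once.
The state is a dict: "time": time; "joint_positions": joint angles; "joint_vel": joint speeds; "joint_efforts": joint torques, N m; "tool_pos": TCP position; "tcp_rot": TCP orientation; "force": force on the tool from outside, world axes, zero at the start; "ft_torque": the same for the moment, N m; "finger_gap": finger opening in m; "grip_force": force on a finger pad.
Only numpy, scipy, OpenCV 4.12 (cv2) and the standard library are available. Lean on these libraries where they do the work, as an engineer would, in place of code of your own. Each camera call takes 0.05 s, during which the arm holds its last target. There are 200 camera calls.

TASK

The notched side of the little brass ring block is finished: turn the block so that its plain long side lies flush against the steel fence on the inspection plate, centred at the fence's small index pin, and let go of it. Then take the upright grip pin of the loupe arm, swing the arm against its spring round over the block until it is fully at its stop, and finish while still holding it there, since it springs back if let go. Leave the jar, the punch and the brush alone.

Things in the scene. Friction and masses are not known exactly. Their poses are not given: they have to be found in the camera images.
- fixture: Inspection fixture bolted to the bench; place and yaw vary. Steel plate 180 x 250 mm, 12 mm thick, top at z = 12 mm; spans x -105 to 75, y -95 to 155 mm in its own frame. Origin on the bench surface; x points from the plate's open side to the fence, z up. A pivot post 30 mm across stands at x 24, y 120 mm; a thin stop post (8 mm across, top at z 108 mm) at x 33.5, y 142 mm.
- fence (a point): Middle of the top edge of the fence's working face: fixture x 40, y 0, z 32 mm; axes as the fixture's. The fence is a fixed steel bar along y, 18 mm wide, 20 mm above the plate, from y -80 to 60 mm; its working face looks to -x. A brass index pin, 8 mm across and 8 mm high, stands on its top at x 49, y 0 mm.
- block: Loose brass block, 0.28 to 0.44 kg, 50 (x) x 32 (y) x 28 mm high, a finger ring standing on top in its x-z plane (top at 55 mm). Long side at y +16 mm plain; the one at y -16 has two notches 10 mm wide and deep (three teeth from above). Origin: centre of underside. Starts on the plate off the fence, its +x end within 0.6 rad of facing it: turn about a quarter clockwise from above.
- plain_face (a point): Centre of the block's plain long side, 14 mm above its underside (block frame 0, 16, 14 mm); axes as the block's.
- pivot (a point): Point on the vertical pivot axis of the loupe arm, at fixture x = 24, y = 120, z = 92 mm; axes as the fixture's.
- grip_pin (a point): Point on the axis of the upright steel grip pin of the loupe arm, at the pin's top end, z = 149 mm above the bench. The pin is 12 mm across and stands 45 mm above the arm's bar, with a collar 18 mm across and 3 mm high at its foot; it stands 80 mm from the pivot axis and moves with the arm. x points along the arm, away from the pivot.
- lens (a point): Centre of the round black-rimmed lens, 54 mm across, of the loupe arm, 120 mm from the pivot axis and 99 mm above the bench; x points along the arm, away from the pivot, z up. The arm is a level aluminium bar 12 mm wide, z 96 to 104 mm, carrying the grip pin at 80 mm; a short tail 26 mm behind the pivot meets the stop post.
- swing (a joint): Angle of the loupe arm about its pivot, rad; grows clockwise seen from above. 0 parked (held by the spring, pointing out past the fence's line), 1.3 at the hard stop, where the arm points along the fixture's -y, its lens over the block's place at the fence. The spring returns it to 0 if let go: 2.5 N at the grip pin when parked, 5.8 N at the stop.
- jar: Bystander: small amber jar with a metal lid, 44 mm across, 55 mm high, on the bench beside the plate. Origin at the centre of its underside.
- punch: Bystander: steel doming punch standing on a foot 34 mm across, 70 mm high, on the bench beside the plate. Origin at the centre of its underside.
- brush: Bystander: bench brush lying on the bench beside the plate. Origin under its middle, x along its length.
Not all that is in view belongs to the job. Several things have the shape of the block; the one meant has the colours described above.

How it is judged:
On the way, in this order (a step that is already met when the one before it is completed fails the run):
1. the block stands on the plate with its plain long side flush against the fence, centred at the index pin, let go (x of plain_face in the frame of fixture between 0.037 and 0.043 m and y of plain_face in the frame of fixture between -0.012 and 0.012 m and z of plain_face in the frame of fixture between 0.022 and 0.03 m and angle between the y axis of block and the x axis of fixture, either way round below 0.07 rad and angle between block's own z axis and vertical below 0.07 rad and linear speed of block below 0.02 m/s and contact force between the fingers and block below 0.3 N), for 0.2 s.
2. the loupe arm is swung to its stop (value of joint swing above 1.24 rad), for 0.2 s.
At the end, for the whole second after the job is handed in: Block upright on the plate, still, not touched by fingers or loupe; plain long side within 3 mm of the fence face and 0.07 rad of parallel, middle within 12 mm of the index pin along the fence. Loupe arm at its stop throughout (swing above 1.24 of 1.3 rad), held there by the fingers (over 1.5 N) (all of step 1 and contact force between swing and block below 0.3 N and value of joint swing above 1.24 rad and contact force between the fingers and swing above 1.5 N); the arm keeps its last pose, push and grip.
It fails at once if a bystander (jar, punch, brush) is moved by more than 20 mm (distance of any of jar, punch, brush from where it was at the start of the episode above 0.02 m).
It also fails if it takes over 48 s, if anything falls off the work surface, if the arm or the gripper's body presses on something with over 40 N, if the wrist force passes 120 N, or if a joint passes its speed limit or range.

## Working session

There is one attempt and no reset: what is moved stays moved. The work goes in short steps, Python scripts to look and compute and a tool call to move; the robot and the scene stay as the last step left them, time stands still between calls to the robot, and variables do not carry over. Pictures are saved under pics/ and viewed, at most 10 in all, crops included, and the job is handed in when it is done.

Besides the shell and the picture viewer there is one more tool, called after "Emit:" as name(argument=value, ...) on one line, values as JSON. servo_tool: Moves the arm, as the interface text tells. Its arguments: {"type":"object","properties":{"moves":{"type":"array"},"claw":{"type":"number"},"force":{"type":"number"}},"required":["moves"]}

```bash
mkdir -p pics
cat > h.py <<'E'
import numpy as np, cv2, pickle
from workcell import arm, snapshot
def take(n,f):
    s=snapshot(n); cv2.imwrite(f'pics/{f}.png',s['image']); pickle.dump(s,open(f'{f}.pkl','wb')); return s
def load(f): return pickle.load(open(f'{f}.pkl','rb'))
def ray(s,u,v):
    R=cv2.Rodrigues(np.array(s['rvec'],float))[0]; t=np.array(s['tvec'],float).ravel()
    p=cv2.undistortPoints(np.array([[[u,v]]],float),s['mtx'],np.array(s['dist'],float)).ravel()
    return R.T@np.array([p[0],p[1],1.]), -R.T@t
def at_z(s,u,v,z):
    d,c=ray(s,u,v); return c+d*(z-c[2])/d[2]
def at_d(s,u,v):
    d,c=ray(s,u,v); return c+d*s['depth'][int(round(v)),int(round(u))]
def proj(s,P): return cv2.projectPoints(np.array(P,float).reshape(-1,1,3),np.array(s['rvec'],float),np.array(s['tvec'],float),s['mtx'],np.array(s['dist'],float))[0].reshape(-1,2)
def crop(f,o,x,y,w,h,k): 
    im=cv2.imread(f'pics/{f}.png')[y:y+h,x:x+w]; cv2.imwrite(f'pics/{o}.png',cv2.resize(im,None,fx=k,fy=k,interpolation=cv2.INTER_CUBIC))
E
python3 - <<'E'
from h import *
take('top','t0');take('side','s0');print(arm.observe())
a=cv2.imread('pics/t0.png');
E
```

```text
{'time': 0.1, 'joint_positions': array([-1.32998259e+00,  3.20218176e-01,  1.56554142e+00, -2.94932704e-05,
        1.25739201e+00, -1.99589971e-02]), 'joint_vel': array([ 0.00048902, -0.00249113, -0.00121288, -0.00012176,  0.00106113,
       -0.00096996]), 'joint_efforts': array([ 3.85425528e-04, -4.13331306e+01, -2.32509649e+01,  7.28368247e-02,
        4.21929848e-02, -5.56591385e-05]), 'tool_pos': array([ 0.14815893, -0.55512377,  0.21321604]), 'tcp_rot': array([-3.14003345e+00, -3.07628048e-06,  2.60781844e-01]), 'force': array([-0.15834831, -0.2295906 ,  0.71437115]), 'ft_torque': array([ 0.03905266, -0.05906221, -0.08039154]), 'grip_force': 0.0, 'finger_gap': 0.09131308498413923}
```

View pics/t0.png

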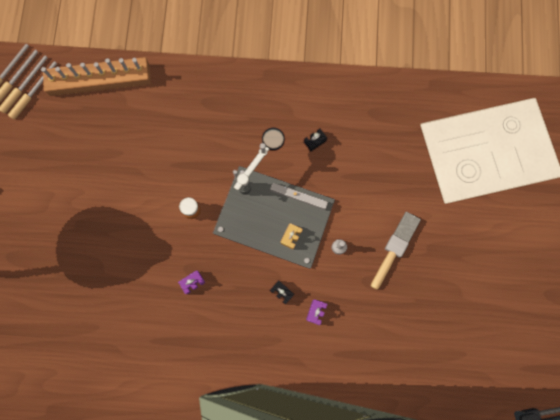

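View pics/s0.png

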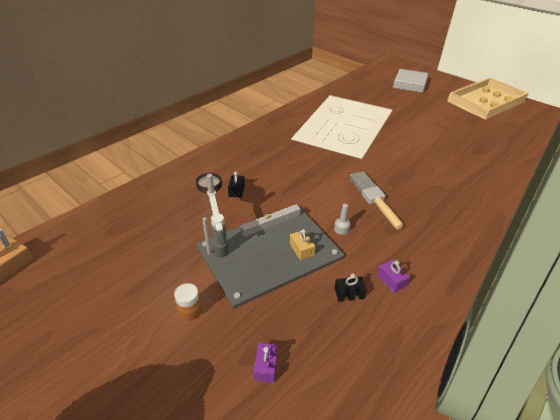

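Things shaped like the block in the top view: brass/yellow (291,236) on the plate, black (316,140) and (282,292), purple (191,283) and (317,312). I choose the brass one, and check it in a crop.

Run:
```python
from h import *
crop('t0','c0',205,115,155,155,3.8)
s=load('t0'); print('cam',ray(s,280,210)[1],ray(load('s0'),280,210)[1])
for n,u,v,z in [('plate corner L',247,168,.012),('TR',336,202,.012),('BR',311,267,.012),('BL',214,234,.012),('block',291,236,.04),('lens',273,139,.099),('jar',188,207,.055),('punch',340,246,.07)]:
    print(n,at_z(s,u,v,z).round(4),at_d(s,u,v).round(4))
```

```text
cam [ 0.28752024 -0.04623687  1.27184832] [0.11069769 0.4006842  0.6486052 ]
plate corner L [0.648  0.0501 0.012 ] [0.6511 0.0509 0.0012]
TR [ 0.5771 -0.173   0.012 ] [ 0.5797 -0.1741  0.0006]
BR [ 0.4151 -0.1209  0.012 ] [ 0.4162 -0.1216  0.0007]
BL [0.4782 0.1162 0.012 ] [ 0.4801  0.1178 -0.0007]
block [ 0.4816 -0.0684  0.04  ] [ 0.4781 -0.068   0.0622]
lens [ 0.697  -0.0113  0.099 ] [ 0.6972 -0.0113  0.0983]
jar [0.5314 0.1774 0.055 ] [0.5312 0.1773 0.0558]
punch [ 0.4616 -0.1808  0.07  ] [ 0.4635 -0.1824  0.0564]
```

View pics/c0.png

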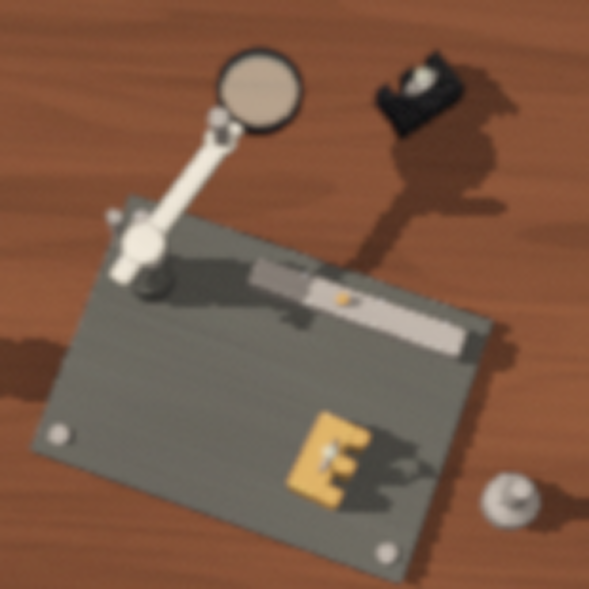

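The crop shows the brass block at (328,458) with its plain side up-left, corners (326,411), (288,486), (372,434) and (335,508). The index pin is at (344,298), the pivot at (145,243), and the plate corners at (492,322), (403,582) and (33,450). The brass block is the right one.

```bash
cat >> h.py <<'E'
def rigid(L,W):
    L=np.array(L,float);W=np.array(W,float)[:,:2];lc=L.mean(0);wc=W.mean(0);a=L-lc;b=W-wc
    th=np.arctan2((a[:,0]*b[:,1]-a[:,1]*b[:,0]).sum(),(a*b).sum());c,s_=np.cos(th),np.sin(th);R=np.array([[c,-s_],[s_,c]])
    t=wc-R@lc; return R,t,th,(W-(L@R.T+t))*1e3
E
python3 - <<'E'
from h import *
s=load('t0'); P=lambda x,y,z:at_z(s,205+(x+.5)/3.8-.5,115+(y+.5)/3.8-.5,z)
L=[(75,-95),(-105,-95),(-105,155),(49,0),(31+0,-80),(49+9,-80),(24,120)]
L=[(75,-95),(-105,-95),(-105,155),(49,0),(58,-80),(40,-80),(24,120)]
W=[P(492,322,.012),P(403,582,.012),P(33,450,.012),P(344,298,.04),P(467,331,.032),P(459,356,.032),P(145,242,.106)]
R,t,th,r=rigid(np.array(L)/1e3,W);print('fix',t,th);print(r.round(1))
B=[(25,16),(-25,16),(25,-16),(-25,-16)]
Wb=[P(326,411,.04),P(288,486,.04),P(372,434,.04),P(335,508,.04)]
Rb,tb,tbh,rb=rigid(np.array(B)/1e3,Wb);print('blk',tb,tbh);print(rb.round(1))
print('blk in fix',(R.T@(tb-t)*1e3),tbh-th)
lens=P(260,90,.1)[:2];print('lens r',np.linalg.norm(lens-(R@[.024,.12]+t)), 'gripdir',R.T@(lens-t)-[.024,.12])
print('goal blk',R@[.024,0]+t,'yaw',th-np.pi/2,'gripparked',R@([.024,.12]+.08*np.array([np.sin(1.3),-np.cos(1.3)]))+t)
# plate/block edges from depth
d=s['depth'];
q=np.array([np.r_[at_d(s,u,v),u,v] for u in range(275,310) for v in range(218,255)])
m=(q[:,2]>.03)&(q[:,2]<.048);print(m.sum(),q[m,:3].mean(0),(q[:,2]>.05).sum(), q[q[:,2]>.05,:3].mean(0))
np.savez('fix.npz',R=R,t=t,th=th)
E
```

```text
fix [ 0.53885097 -0.05809749] -0.27992428216807425
[[-1.4  2.1]
 [ 1.5  0.1]
 [-0.4 -1.8]
 [-0.1 -0.2]
 [-0.8  0.3]
 [ 0.1 -0.4]
 [ 1.1 -0.1]]
blk [ 0.48270944 -0.06964455] -0.39532991947506313
[[ 1.1 -0.6]
 [-1.3  0.6]
 [ 0.9 -0.4]
 [-0.6  0.4]]
blk in fix [-50.76604007 -26.60855284] -0.11540563730698888
lens r 0.12040311032698953 gripdir [ 0.11633652 -0.03102776]
goal blk [ 0.5619168  -0.06472828] yaw -1.8507206089629709 gripparked [0.66324256 0.00873677]
242 [ 0.48305647 -0.06729755  0.03988691] 30 [ 0.41737194 -0.06121826  0.46476274]
```

```bash
cat >> h.py <<'E'
from scipy.spatial.transform import Rotation as Ro
def go(p,yaw):
    "shift (cm) and turn (deg) in tool axes from measured pose to a tool-down pose"
    o=arm.observe();R0=Ro.from_euler('xyz',o['tcp_rot']);R1=Ro.from_euler('xyz',[np.pi,0,yaw])
    print('t',o['time'],'tcp',o['tool_pos'].round(4),o['tcp_rot'].round(3),'F',o['force'].round(1),'gap',round(o['finger_gap'],4),'grip',round(o['grip_force'],1))
    print('shift',(R0.inv().apply(np.array(p)-o['tool_pos'])*100).round(2),'turn',np.degrees((R0.inv()*R1).as_rotvec()).round(2))
E
python3 -c "
from h import *
go([.481,-.0743,.10],1.175)"
```

```text
t 0.1 tcp [ 0.1482 -0.5551  0.2132] [-3.14  -0.     0.261] F [-0.2 -0.2  0.7] gap 0.0913 grip 0.0
shift [ 44.56 -37.86  11.38] turn [-8.000e-02 -4.000e-02 -5.238e+01]
```

Emit:
servo_tool(moves=[11,-9.5,1,0,0,-13,22,-19,2,0,0,-26,33,-28,2,0,0,-39,44.56,-37.86,3,0,0,-52.4,44.56,-37.86,3,0,0,-52.4,44.56,-37.86,3,0,0,-52.4,44.56,-37.86,3,0,0,-52.4,44.56,-37.86,3,0,0,-52.4,44.56,-37.86,3,0,0,-52.4,44.56,-37.86,3,0,0,-52.4], claw=9.1)

```text
time: 0.93
tool_pos: [0.3855, -0.2114, 0.192]
tcp_rot: [-3.142, 0.0, 1.175]
force: [1.1, -0.4, 0.7]
finger_gap: 0.0907
grip_force: 0.0
```

Emit:
servo_tool(moves=[0,0,0,0,0,0])

```text
time: 1.02
tool_pos: [0.3878, -0.2077, 0.1917]
tcp_rot: [-3.141, -0.003, 1.183]
force: [0.4, -0.5, 0.5]
finger_gap: 0.0913
grip_force: 0.0
```

```bash
python3 -c "
from h import *
go([.481,-.0743,.10],1.175)"
```

```text
t 1.0167 tcp [ 0.3878 -0.2077  0.1917] [-3.141e+00 -3.000e-03  1.183e+00] F [ 0.4 -0.5  0.5] gap 0.0913 grip 0.0
shift [15.84  3.58  9.23] turn [-0.02 -0.2   0.45]
```

Emit:
servo_tool(moves=[4,0.9,0,0,0,0,8,1.8,0,0,0,0,12,2.7,1,0,0,0,15.84,3.58,3,0,0,0,15.84,3.58,6,0,0,0,15.84,3.58,9,0,0,0,15.84,3.58,9.2,0,0,0,15.84,3.58,9.2,0,0,0,15.84,3.58,9.2,0,0,0,15.84,3.58,9.2,0,0,0])

```text
time: 1.85
tool_pos: [0.4803, -0.0819, 0.102]
tcp_rot: [3.138, -0.001, 1.174]
force: [0.5, 0.3, 0.2]
finger_gap: 0.0911
grip_force: 0.0
```

```bash
python3 -c "
from h import *
go([.481,-.0743,.018],1.175)
take('side','s1');crop('s1','c1',170,160,200,150,4)"
```

```text
t 1.85 tcp [ 0.4803 -0.0819  0.102 ] [ 3.138e+00 -1.000e-03  1.174e+00] F [0.5 0.3 0.2] gap 0.0911 grip 0.0
shift [ 0.72 -0.26  8.4 ] turn [ 0.21 -0.04 -0.04]
```

View pics/c1.png

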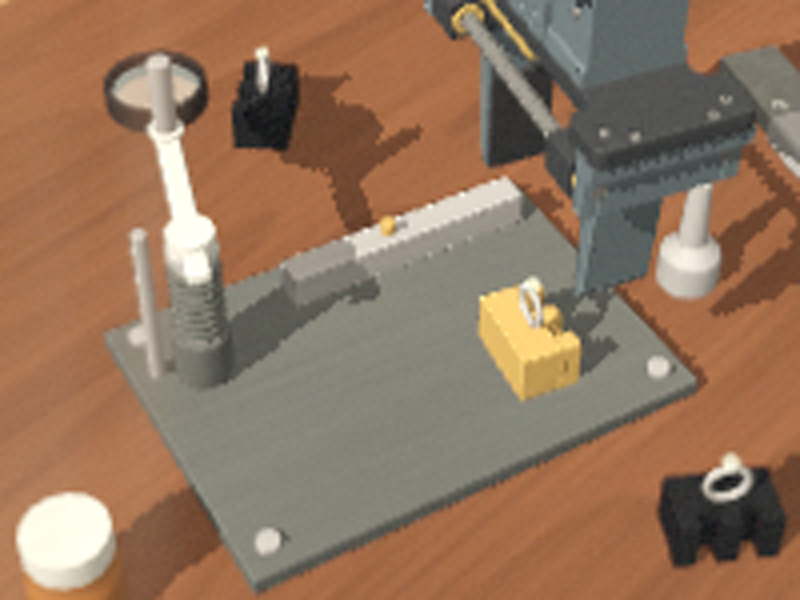

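The side view has the brass block at (530,340) in the crop with its plain side facing the camera, and the gripper above and behind it. I'll project the model into this view to check both.

```bash
python3 -c "
from h import *
s=load('s1');f=lambda P:((proj(s,P)-[170,160])*4).round(0).tolist()
print('finger tips',f([[.522,-.1,.1],[.438,-.064,.1]]))
yb=-.395;R=np.array([[np.cos(yb),-np.sin(yb)],[np.sin(yb),np.cos(yb)]])
for x,y in [(25,16),(-25,16),(-25,-16)]: print(x,y,f([np.r_[R@[x/1e3,y/1e3]+[.4827,-.0696],.04]]),f([np.r_[R@[x/1e3,y/1e3]+[.4827,-.0696],.012]]))
"
```

```text
finger tips [[517.0, 164.0], [601.0, 282.0]]
25 16 [[480.0, 295.0]] [[478.0, 333.0]]
-25 16 [[523.0, 361.0]] [[520.0, 400.0]]
-25 -16 [[581.0, 343.0]] [[577.0, 381.0]]
```

Emit:
servo_tool(moves=[0.3,-0.1,2,0,0,0,0.5,-0.2,4,0,0,0,0.5,-0.2,4,0,0,0,0.5,-0.2,4,0,0,0,0.5,-0.2,4,0,0,0])

```text
time: 2.32
tool_pos: [0.4802, -0.0761, 0.0617]
tcp_rot: [3.139, -0.0, 1.175]
force: [0.0, 0.4, 1.0]
finger_gap: 0.0909
grip_force: 0.0
```

```bash
python3 -c "
from h import *
go([.481,-.0743,.018],1.175)"
```

```text
t 2.3167 tcp [ 0.4802 -0.0761  0.0617] [ 3.139 -0.     1.175] F [0.  0.4 1. ] gap 0.0909 grip 0.0
shift [ 0.2  -0.01  4.37] turn [ 0.15 -0.03 -0.  ]
```

Emit:
servo_tool(moves=[0.2,0,1.5,0,0,0,0.2,0,3,0,0,0,0.2,0,4,0,0,0,0.2,0,4.3,0,0,0,0.2,0,4.3,0,0,0,0.2,0,4.3,0,0,0])

```text
time: 2.82
tool_pos: [0.4808, -0.0741, 0.0183]
tcp_rot: [3.14, -0.0, 1.175]
force: [0.5, 0.0, 0.5]
finger_gap: 0.0911
grip_force: 0.0
```

Emit:
servo_tool(moves=[0,0,0,0,0,0,0,0,0,0,0,0,0,0,0,0,0,0,0,0,0,0,0,0,0,0,0,0,0,0,0,0,0,0,0,0,0,0,0,0,0,0,0,0,0,0,0,0], claw=4, force=25)

```text
time: 3.48
tool_pos: [0.4801, -0.0738, 0.0173]
tcp_rot: [3.141, 0.0, 1.175]
force: [1.0, -0.5, 0.8]
finger_gap: 0.0498
grip_force: 25.0
```

```bash
python3 -c "
from h import *
go([.481,-.0743,.018],1.175)"
```

```text
t 3.4833 tcp [ 0.4801 -0.0738  0.0173] [3.141 0.    1.175] F [ 1.  -0.5  0.8] gap 0.0498 grip 25.0
shift [-0.01  0.1  -0.07] turn [0.02 0.   0.02]
```

```bash
python3 -c "
from h import *
f=np.load('fix.npz');R,t=f['R'],f['t'];p=R@[0,-.003]+t;print(p)
go([*p,.030],-.28)"
```

```text
[ 0.53802212 -0.06098072]
t 3.4833 tcp [ 0.4801 -0.0738  0.0173] [3.141 0.    1.175] F [ 1.  -0.5  0.8] gap 0.0498 grip 25.0
shift [ 3.42  4.85 -1.27] turn [ 2.000e-02 -1.000e-02  8.339e+01]
```

Emit:
servo_tool(moves=[0,0,-0.7,0,0,0,0,0,-1.3,0,0,3,0.2,0.3,-1.3,0,0,9,0.5,0.7,-1.3,0,0,16,0.8,1.2,-1.3,0,0,23,1.2,1.7,-1.3,0,0,30,1.6,2.2,-1.3,0,0,37,2.0,2.8,-1.3,0,0,44,2.3,3.2,-1.3,0,0,49,2.3,3.2,-1.3,0,0,49])

```text
time: 4.32
tool_pos: [0.519, -0.0647, 0.0302]
tcp_rot: [3.141, -0.0, 0.319]
force: [0.5, 0.1, -3.6]
finger_gap: 0.05
grip_force: 25.0
```

```bash
python3 -c "
from h import *
go([.538,-.061,.030],-.28)"
```

```text
t 4.3167 tcp [ 0.519  -0.0647  0.0302] [ 3.141 -0.     0.319] F [ 0.5  0.1 -3.6] gap 0.05 grip 25.0
shift [1.92 0.24 0.02] turn [-0.000e+00 -2.000e-02  3.432e+01]
```

Emit:
servo_tool(moves=[0.4,0,0,0,0,7,0.8,0.1,0,0,0,14,1.2,0.1,0,0,0,21,1.6,0.2,0,0,0,28,1.9,0.2,0,0,0,34.3,1.9,0.2,0,0,0,34.3,1.9,0.2,0,0,0,34.3,1.9,0.2,0,0,0,34.3])

```text
time: 4.98
tool_pos: [0.5362, -0.0608, 0.0301]
tcp_rot: [3.141, 0.001, -0.275]
force: [0.5, -0.0, -3.4]
finger_gap: 0.0499
grip_force: 25.0
```

Run:
```python
from h import *
go([.538,-.061,.030],-.28)
take('side','s2');s=load('s2');crop('s2','c2',190,170,150,112,5.3)
f=np.load('fix.npz');R,t=f['R'],f['t']
for x,y,z in [(40,-80,32),(40,60,32),(49,0,40),(-105,155,12),(75,-95,12),(-105,-95,12)]: print((x,y,z),((proj(s,[*(R@[x/1e3,y/1e3]+t),z/1e3])-[190,170])*5.3).round(0))
```

```text
t 4.9833 tcp [ 0.5362 -0.0608  0.0301] [ 3.141e+00  1.000e-03 -2.750e-01] F [ 0.5 -0.  -3.4] gap 0.0499 grip 25.0
shift [ 0.18 -0.03  0.01] turn [0.02 0.07 0.28]
(40, -80, 32) [[585. 201.]]
(40, 60, 32) [[284. 317.]]
(49, 0, 40) [[407. 238.]]
(-105, 155, 12) [[228. 714.]]
(75, -95, 12) [[569. 179.]]
(-105, -95, 12) [[819. 446.]]
```

View pics/c2.png

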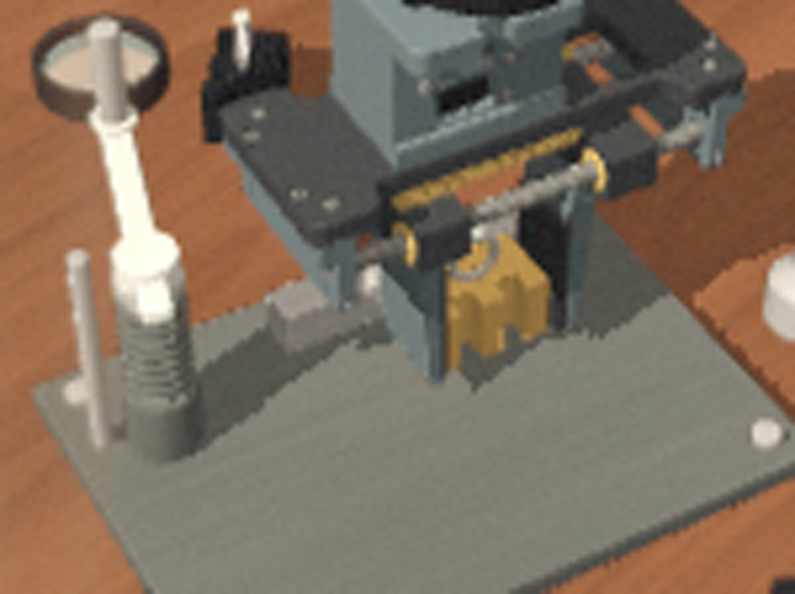

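Emit:
servo_tool(moves=[0.5,-0.05,0.3,0,0,0.3,1.0,-0.1,0.8,0,0,0.3,1.5,-0.1,1.1,0,0,0.3,1.7,-0.1,1.15,0,0,0.3,1.7,-0.1,1.15,0,0,0.3,1.7,-0.1,1.15,0,0,0.3])

```text
time: 5.53
tool_pos: [0.5536, -0.0646, 0.0184]
tcp_rot: [3.141, 0.0, -0.284]
force: [-0.6, 0.7, -3.8]
finger_gap: 0.0498
grip_force: 25.0
```

Emit:
servo_tool(moves=[0.1,0,0,0,0,0,0.2,0,0,0,0,0,0.3,0,0,0,0,0,0.3,0,0,0,0,0])

```text
time: 5.87
tool_pos: [0.5536, -0.0646, 0.0186]
tcp_rot: [3.141, 0.006, -0.284]
force: [-7.4, 2.7, 0.7]
finger_gap: 0.0498
grip_force: 25.0
```

Emit:
servo_tool(moves=[0.05,0,0,0,0,0,0.1,0,0,0,0,0,0.1,0,0,0,0,0])

```text
time: 6.12
tool_pos: [0.5536, -0.0646, 0.0186]
tcp_rot: [3.141, 0.008, -0.284]
force: [-9.2, 2.3, 2.2]
finger_gap: 0.0498
grip_force: 25.0
```

Emit:
servo_tool(moves=[-0.1,0,0.1,0,0,0,-0.1,0,0.13,0,0,0,-0.1,0,0.13,0,0,0])

```text
time: 6.37
tool_pos: [0.5536, -0.0647, 0.0174]
tcp_rot: [3.141, 0.006, -0.284]
force: [-7.5, 2.1, 1.4]
finger_gap: 0.0501
grip_force: 25.0
```

Emit:
servo_tool(moves=[0,0,0,0,0,0,0.1,0,0,0,0,0,0.3,0,0,0,0,0,0.3,0,0,0,0,0], force=4)

```text
time: 6.7
tool_pos: [0.5571, -0.0657, 0.0173]
tcp_rot: [3.141, 0.005, -0.284]
force: [-5.7, 2.3, 0.6]
finger_gap: 0.0502
grip_force: 4.0
```

Run:
```python
from h import *
go([.5536,-.0646,.030],-.28)
take('top','t3');crop('t3','c3',265,165,80,60,10)
```

```text
t 6.7 tcp [ 0.5571 -0.0657  0.0173] [ 3.141  0.005 -0.284] F [-5.7  2.3  0.6] gap 0.0502 grip 4.0
shift [-0.37 -0.   -1.26] turn [ 0.03  0.27 -0.2 ]
```

View pics/c3.png

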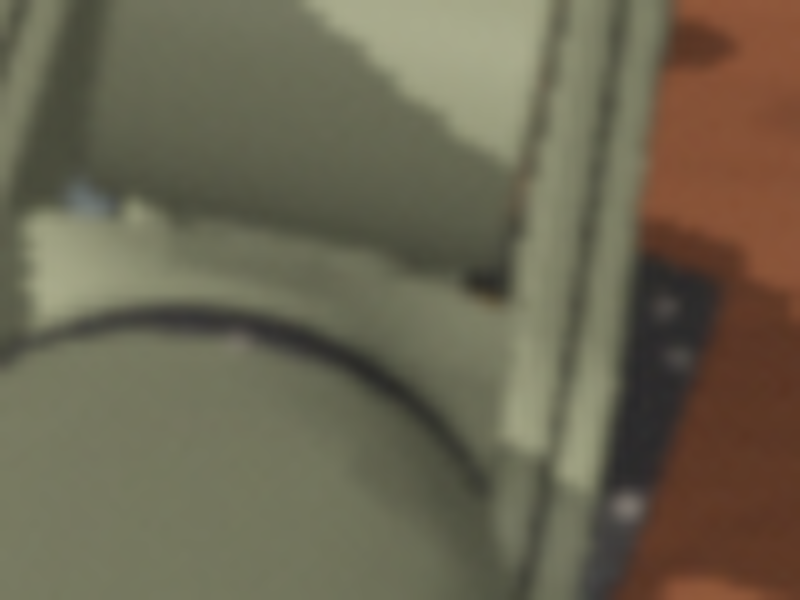

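Emit:
servo_tool(moves=[0,0,0,0,0,0,0,0,0,0,0,0,-0.3,0,0,0,0,0,-0.5,0,0,0,0,0,-0.5,0,0,0,0,0,-0.5,0,-2,0,0,0,-1,0,-5,0,0,0,-4,0,-8,0,0,0,-8,0,-10,0,0,0,-12,0,-10,0,0,0], claw=7.5)

```text
time: 7.58
tool_pos: [0.4494, -0.0333, 0.1212]
tcp_rot: [-3.139, -0.011, -0.284]
force: [-0.2, 0.2, 0.5]
finger_gap: 0.0748
grip_force: 0.0
```

Emit:
servo_tool(moves=[-4,0,0,0,0,0,-5,0,0,0,0,0,-5,0,0,0,0,0,-5,0,0,0,0,0])

```text
time: 7.92
tool_pos: [0.3992, -0.0191, 0.1181]
tcp_rot: [-3.141, -0.004, -0.283]
force: [0.4, -0.4, 0.5]
finger_gap: 0.0751
grip_force: 0.0
```

Run:
```python
from h import *
go([.5536,-.0646,.030],-.28)
take('top','t4');take('side','s4');crop('t4','c4',235,115,100,100,6)
```

```text
t 7.9167 tcp [ 0.3992 -0.0191  0.1181] [-3.141 -0.004 -0.283] F [ 0.4 -0.4  0.5] gap 0.0751 grip 0.0
shift [16.06  0.06  8.88] turn [-0.04 -0.22 -0.2 ]
```

View pics/c4.png

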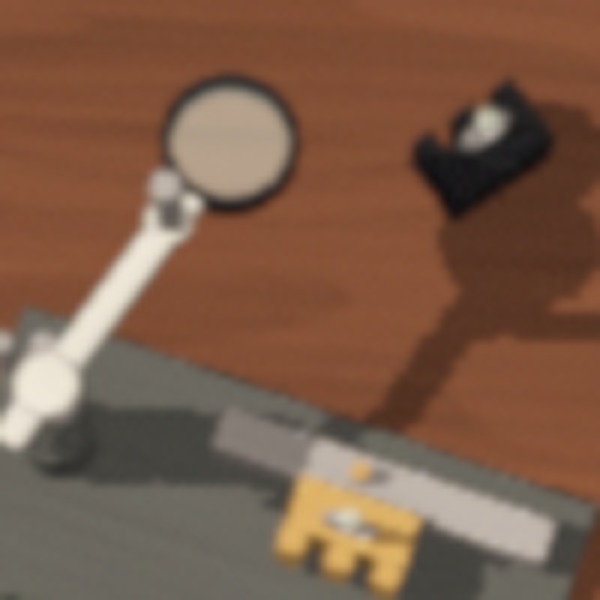

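The block is flush along the fence. Its plain-side corners are at (298,472) and (426,511), the notched-side ones at (275,556) and (400,595), the pin at (362,470) and the pivot at (46,385). Now checking the centring.

Run:
```python
from h import *
s=load('t4'); P=lambda x,y,z:at_z(s,235+(x+.5)/6-.5,115+(y+.5)/6-.5,z)
f=np.load('fix.npz');R,t,th=f['R'],f['t'],f['th']
B=[(-25,16),(25,16),(-25,-16),(25,-16)]
Rb,tb,b,rb=rigid(np.array(B)/1e3,[P(298,472,.04),P(426,511,.04),P(275,556,.04),P(400,595,.04)])
print('blk in fix',R.T@(tb-t)*1e3,'yaw err',b-th+np.pi/2,rb.round(1))
for n,x,y,z in [('pin',362,469,.04),('pivot',46,384,.106),('lens',230,143,.1),('grip top',164,186,.149),('fence R',557,521,.032),('fence R2',545,562,.032)]: 
  p=P(x,y,z);print(n,p.round(4),(R.T@(p[:2]-t)*1e3).round(1))
d=s['depth']
q=np.array([at_d(s,u,v) for u in range(255,272) for v in range(138,162)]);m=(q[:,2]>.14)&(q[:,2]<.16);print('pin depth',m.sum(),q[m].mean(0))
s=load('s4');a=np.array([*(R@([.024,.12]+.08*np.array([np.sin(1.3),-np.cos(1.3)]))+t)]);print(a,proj(s,[*a,.149]),proj(s,[*a,.107]))
```

```text
blk in fix [23.06204396 -3.62499821] yaw err 0.04888170550171855 [[ 2.3  1.4]
 [ 1.3 -1.7]
 [-1.3  1. ]
 [-2.2 -0.7]]
pin [ 0.5865 -0.0712  0.04  ] [49.5  0.6]
pivot [0.5954 0.0517 0.106 ] [ 24.  121.2]
lens [ 0.698  -0.0111  0.1   ] [140.   89.2]
grip top [0.6625 0.0107 0.149 ] [ 99.9 100.3]
fence R [ 0.5725 -0.1504  0.032 ] [ 57.8 -79.4]
fence R2 [ 0.5554 -0.1464  0.032 ] [ 40.3 -80.3]
pin depth 27 [0.6616415  0.00912915 0.14783119]
[0.66324256 0.00873677] [[209.39653854 174.60648456]] [[211.38910179 191.31528375]]
```

Position is fine, but the yaw reading (0.05, coarse) is worth mending. I'll push squarely on the outer teeth with spread fingers.

Run:
```python
from h import *
f=np.load('fix.npz');R,t,th=f['R'],f['t'],f['th']
go([*(R@[-.03,-.0036]+t),.022],th)
```

```text
t 8.0167 tcp [ 0.4001 -0.0194  0.1178] [-3.141e+00 -3.000e-03 -2.840e-01] F [ 0.  -0.3  0.4] gap 0.0749 grip 0.0
shift [11.38  0.21  9.62] turn [-0.03 -0.17 -0.23]
```

Emit:
servo_tool(moves=[3,0.2,2,0,0,-0.2,6,0.2,4.5,0,0,-0.2,9,0.2,7,0,0,-0.2,11,0.2,9,0,0,-0.2,11.4,0.2,9.6,0,0,-0.2,11.4,0.2,9.6,0,0,-0.2,11.4,0.2,9.6,0,0,-0.2,12.4,0.2,9.6,0,0,-0.2,12.9,0.2,9.6,0,0,-0.2,12.9,0.2,9.6,0,0,-0.2], claw=2.8)

```text
time: 8.85
tool_pos: [0.5232, -0.0575, 0.0228]
tcp_rot: [-3.141, -0.004, -0.28]
force: [0.4, 0.7, 0.6]
finger_gap: 0.028
grip_force: 0.0
```

Emit:
servo_tool(moves=[0.2,0,0,0,0,0,0.4,0,0,0,0,0,0.6,0,0,0,0,0,0.6,0,0,0,0,0])

```text
time: 9.18
tool_pos: [0.5273, -0.0589, 0.0216]
tcp_rot: [-3.142, -0.001, -0.28]
force: [0.2, -0.3, -0.3]
finger_gap: 0.0276
grip_force: 0.0
```

Emit:
servo_tool(moves=[0.2,0,0,0,0,0,0.4,0,0,0,0,0,0.5,0,0,0,0,0,0.5,0,0,0,0,0])

```text
time: 9.52
tool_pos: [0.5277, -0.0592, 0.0209]
tcp_rot: [3.141, 0.009, -0.28]
force: [-8.1, 3.6, 7.1]
finger_gap: 0.028
grip_force: 4.2
```

Emit:
servo_tool(moves=[0.1,0,0,0,0,0,0.2,0,0,0,0,0,0.3,0,0,0,0,0,0.3,0,0,0,0,0])

```text
time: 9.85
tool_pos: [0.5276, -0.0592, 0.021]
tcp_rot: [3.141, 0.015, -0.281]
force: [-15.0, 5.3, 13.4]
finger_gap: 0.0277
grip_force: 7.5
```

Emit:
servo_tool(moves=[-1,0,0,0,0,0,-3,0,0,0,0,0,-6,0,-2,0,0,0,-9,0,-6,0,0,0,-12,0,-10,0,0,0,-15,0,-12,0,0,0,-15,0,-12,0,0,0,-15,0,-12,0,0,0])

```text
time: 10.52
tool_pos: [0.39, -0.0192, 0.1433]
tcp_rot: [-3.141, -0.005, -0.28]
force: [-0.0, -0.4, -0.5]
finger_gap: 0.028
grip_force: 0.0
```

Run:
```python
from h import *
go([.5,0,.2],-.28)
s=take('side','s5');take('top','t5')
f=np.load('fix.npz');R,t,th=f['R'],f['t'],f['th']
a=cv2.imread('pics/s5.png');b=cv2.imread('pics/t5.png')
k=cv2.resize(a[170:270,190:320],None,fx=5,fy=5,interpolation=cv2.INTER_CUBIC)
k2=cv2.resize(b[165:235,255:340],None,fx=7,fy=7,interpolation=cv2.INTER_CUBIC)[:500]
cv2.imwrite('pics/c5.png',k)
# yellow mask plain edge in top view
for n in('t4','t5'):
  s=load(n);h=cv2.cvtColor(s['image'],cv2.COLOR_BGR2HSV)
  m=(((h[...,0]>10)&(h[...,0]<30)&(h[...,1]>110)&(h[...,2]>100)).astype(np.uint8))
  m[:180]=0;m[220:]=0;m[:,:270]=0;m[:,320:]=0
  y,x=np.nonzero(m);print(n,len(x),x.min(),x.max(),y.min(),y.max())
  r=cv2.minAreaRect(np.c_[x,y].astype(np.float32));c=np.array([at_z(s,*p,.04) for p in cv2.boxPoints(r)])[:,:2]
  print((R.T@(c-t).T*1e3).T.round(1))
```

```text
t 10.5167 tcp [ 0.39   -0.0192  0.1433] [-3.141 -0.005 -0.28 ] F [-0.  -0.4 -0.5] gap 0.028 grip 0.0
shift [10.07 -4.89 -5.62] turn [-0.05 -0.29  0.02]
t4 265 281 317 181 214
[[  6.8  28.5]
 [101.4   6.4]
 [ 86.5 -49.9]
 [ -7.4 -27.2]]
t5 275 281 319 180 214
[[  4.9  25.4]
 [ 92.2  16. ]
 [ 83.4 -50.1]
 [ -3.2 -39.9]]
```

View pics/c5.png

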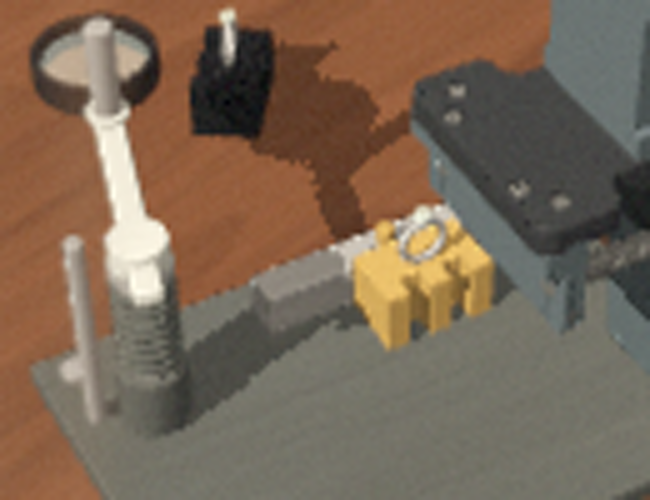

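Run:
```python
from h import *
f=np.load('fix.npz');R,t,th=f['R'],f['t'],f['th']
s=load('s5')
for y in (0,-4,-8):
  print(y,[((proj(s,[*(R@np.array([a,y+b])/1e3+t) if 0 else (R@(np.array([a,y+b])/1e3)+t),.04])[0]-[190,170])*5).round(0).tolist() for a,b in((40,25),(8,25),(8,-25))])
# yaw etc from top: measure block by depth-level points
s=load('t5');h=cv2.cvtColor(s['image'],cv2.COLOR_BGR2HSV)
pts=[]
for u in range(272,318):
  for v in range(180,222):
    P=at_z(s,u,v,.04);q=R.T@(P[:2]-t)*1e3
    if h[v,u,1]>110 and 10<h[v,u,0]<30 and h[v,u,2]>120 and q[0]<44 and abs(q[1])<45: pts.append(q)
pts=np.array(pts);r=cv2.minAreaRect(pts.astype(np.float32));print(len(pts),r,cv2.boxPoints(r).round(1).tolist())
```

```text
File "<stdin>", line 5
    print(y,[((proj(s,[*(R@np.array([a,y+b])/1e3+t) if 0 else (R@(np.array([a,y+b])/1e3)+t),.04])[0]-[190,170])*5).round(0).tolist() for a,b in((40,25),(8,25),(8,-25))])
                                                    ^^
SyntaxError: invalid syntax
```

Run:
```python
from h import *
f=np.load('fix.npz');R,t,th=f['R'],f['t'],f['th']
s=load('s5')
for y in (0,-4,-8):
  print(y,[((proj(s,[*(R@(np.array([a,y+b])/1e3)+t),.04])[0]-[190,170])*5).round(0).tolist() for a,b in((40,25),(8,25),(8,-25))])
s=load('t5');h=cv2.cvtColor(s['image'],cv2.COLOR_BGR2HSV)
pts=[]
for u in range(272,318):
  for v in range(180,222):
    P=at_z(s,u,v,.04);q=R.T@(P[:2]-t)*1e3
    if h[v,u,1]>110 and 10<h[v,u,0]<30 and h[v,u,2]>120 and q[0]<44 and abs(q[1])<45: pts.append(q)
pts=np.array(pts);r=cv2.minAreaRect(pts.astype(np.float32));print(len(pts),r,cv2.boxPoints(r).round(1).tolist())
```

```text
0 [[342.0, 257.0], [379.0, 303.0], [483.0, 262.0]]
-4 [[350.0, 253.0], [387.0, 300.0], [491.0, 259.0]]
-8 [[359.0, 250.0], [396.0, 296.0], [499.0, 256.0]]
251 ((21.021804809570312, -3.5825767517089844), (53.35067367553711, 35.010711669921875), 88.97372436523438) [[3.0, -29.899999618530273], [38.0, -30.600000381469727], [39.0, 22.799999237060547], [4.0, 23.399999618530273]]
```

The block is flush: yaw is about 0.02 rad off and it sits at y ≈ -4 mm. Next is the grip pin, first turning the tool with a lift.

Emit:
servo_tool(moves=[0,0,-1,0,0,-7,0,0,-3,0,0,-14,0,0,-5,0,0,-21,0,0,-7,0,0,-28,0,0,-7,0,0,-35,0,0,-7,0,0,-42,0,0,-7,0,0,-49,0,0,-7,0,0,-56,0,0,-7,0,0,-63,0,0,-7,0,0,-70], claw=5)

```text
time: 11.45
tool_pos: [0.3915, -0.0199, 0.2096]
tcp_rot: [-3.139, 0.002, 0.947]
force: [-0.6, 0.3, 0.1]
finger_gap: 0.0501
grip_force: 0.0
```

Emit:
servo_tool(moves=[0,0,0,0,0,-7,0,0,0,0,0,-14,0,0,0,0,0,-21,0,0,0,0,0,-28,0,0,0,0,0,-35,0,0,0,0,0,-42,0,0,0,0,0,-49,0,0,0,0,0,-56,0,0,0,0,0,-63,0,0,0,0,0,-70])

```text
time: 12.28
tool_pos: [0.3915, -0.0199, 0.2096]
tcp_rot: [-3.139, -0.002, 2.169]
force: [-0.2, -0.2, 0.2]
finger_gap: 0.05
grip_force: 0.0
```

Emit:
servo_tool(moves=[0,0,0,0,0,-7,0,0,0,0,0,-14,0,0,0,0,0,-21,0,0,0,0,0,-24,0,0,0,0,0,-24,0,0,0,0,0,-24])

```text
time: 12.78
tool_pos: [0.3911, -0.0198, 0.21]
tcp_rot: [-3.14, -0.002, 2.58]
force: [0.4, 0.1, -0.9]
finger_gap: 0.0502
grip_force: 0.0
```

Run:
```python
from h import *
go([.6627,.0095,.19],2.59);print(arm.observe()['joint_positions'].round(2))
```

```text
t 12.7833 tcp [ 0.3911 -0.0198  0.21  ] [-3.14e+00 -2.00e-03  2.58e+00] F [ 0.4  0.1 -0.9] gap 0.0502 grip 0.0
shift [-21.44  16.94   1.94] turn [-0.07 -0.11 -0.56]
[-0.08  0.03  1.94 -0.    1.17 -1.09]
```

Emit:
servo_tool(moves=[-2.7,2.1,0,0,0,-0.5,-5.4,4.2,0,0,0,-0.5,-8.1,6.4,0,0,0,-0.5,-10.8,8.5,0,0,0,-0.5,-13.5,10.6,0,0,0,-0.5,-16.2,12.7,0,0,0,-0.5,-18.9,14.8,1,0,0,-0.5,-21.44,16.94,1.5,0,0,-0.5,-21.44,16.94,1.9,0,0,-0.5,-21.44,16.94,1.9,0,0,-0.5])

```text
time: 13.62
tool_pos: [0.6625, 0.0103, 0.1887]
tcp_rot: [-3.139, -0.004, 2.59]
force: [0.0, -0.1, -0.6]
finger_gap: 0.0499
grip_force: 0.0
```

Emit:
servo_tool(moves=[0,0,0,0,0,0,0,0,0,0,0,0,0,0,0,0,0,0])

```text
time: 13.87
tool_pos: [0.6613, 0.01, 0.1932]
tcp_rot: [3.141, 0.001, 2.59]
force: [-0.8, 0.1, 0.6]
finger_gap: 0.0498
grip_force: 0.0
```

Run:
```python
from h import *
go([.6627,.0095,.115],2.59)
s=take('side','s6');crop('s6','c6',150,110,150,112,5.3)
o=arm.observe()['tool_pos']
q=lambda P:((proj(s,P)[0]-[150,110])*5.3).round(0)
print('tcp',q(o),'pin top',q([.6627,.0095,.149]),'foot',q([.6627,.0095,.107]))
```

```text
t 13.8667 tcp [0.6613 0.01   0.1932] [3.141e+00 1.000e-03 2.590e+00] F [-0.8  0.1  0.6] gap 0.0498 grip 0.0
shift [-0.14  0.03  7.82] turn [0.01 0.04 0.01]
tcp [303. 246.] pin top [314. 344.] foot [325. 433.]
```

View pics/c6.png

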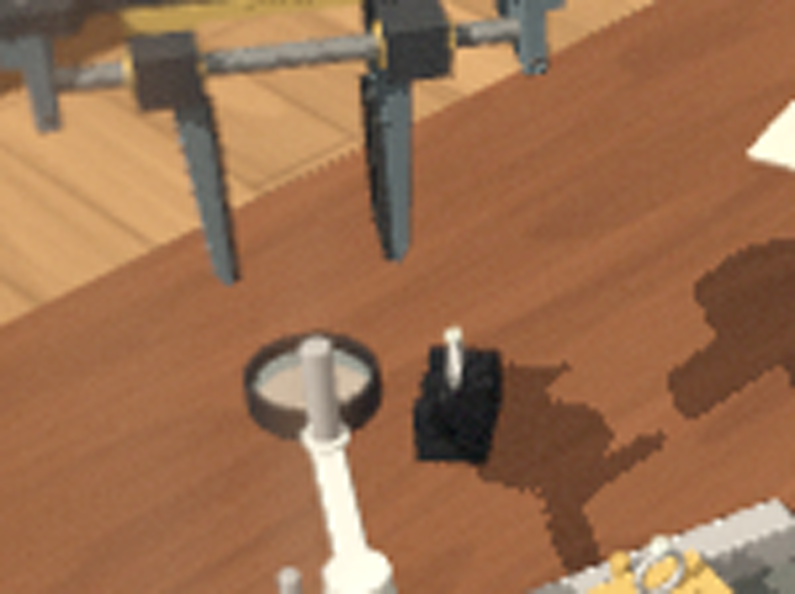

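The pin top shows at (317,343) and its foot at (325,435), as predicted, with the fingers straddling it. Descend and grip.

Emit:
servo_tool(moves=[-0.1,0,2,0,0,0,-0.1,0,4,0,0,0,-0.1,0,6,0,0,0,-0.1,0,7.6,0,0,0,-0.1,0,7.7,0,0,0,-0.1,0,7.7,0,0,0,-0.1,0,7.7,0,0,0])

```text
time: 14.5
tool_pos: [0.6634, 0.0097, 0.117]
tcp_rot: [3.14, 0.002, 2.591]
force: [0.2, 0.1, -0.4]
finger_gap: 0.0498
grip_force: 0.0
```

Emit:
servo_tool(moves=[0,0,0,0,0,0,0,0,0,0,0,0,0,0,0,0,0,0,0,0,0,0,0,0,0,0,0,0,0,0,0,0,0,0,0,0,0,0,0,0,0,0,0,0,0,0,0,0], claw=0.6, force=25)

```text
time: 15.17
tool_pos: [0.6633, 0.0103, 0.1155]
tcp_rot: [3.14, 0.0, 2.591]
force: [0.5, 2.5, -0.1]
finger_gap: 0.0113
grip_force: 25.0
```

Run:
```python
from h import *
f=np.load('fix.npz');R,t,th=f['R'],f['t'],f['th']
piv=R@[.024,.12]+t
go([*(R@[.024,.04]+t),.115],2.59-1.3);o=arm.observe();g=o['tool_pos'][:2];print('r',np.linalg.norm(g-piv),'ang',np.arctan2(*(R.T@(g-piv)*[1,-1])),o['joint_positions'].round(2))
# rows along the arc: same tool frame
R0=Ro.from_euler('xyz',o['tcp_rot'])
for k in range(1,16):
    a=1.3*(k/15); c,s=np.cos(-a),np.sin(-a)
    # pivot fixed at radius .08 from the grip along the arm
    v=g-piv; v=v/np.linalg.norm(v)*.08
    p=g-v+np.array([[c,-s],[s,c]])@v
    d=R0.inv().apply([*(p-g),0])*100; print(k,d.round(2),round(np.degrees(a),1))
```

```text
t 15.1667 tcp [0.6633 0.0103 0.1155] [3.14  0.    2.591] F [ 0.5  2.5 -0.1] gap 0.0113 grip 25.0
shift [ 5.78 -7.84  0.04] turn [ 8.000e-02 -2.000e-02  7.453e+01]
r 0.07926776017459634 ang 1.317029476338671 [-0.    0.53  1.49  0.    1.13 -1.02]
1 [ 0.02 -0.69 -0.  ] 5.0
2 [ 0.1  -1.38 -0.  ] 9.9
3 [ 0.23 -2.06 -0.  ] 14.9
4 [ 0.43 -2.73 -0.  ] 19.9
5 [ 0.68 -3.37 -0.  ] 24.8
6 [ 0.99 -3.99 -0.01] 29.8
7 [ 1.35 -4.58 -0.01] 34.8
8 [ 1.76 -5.14 -0.01] 39.7
9 [ 2.22 -5.67 -0.01] 44.7
10 [ 2.72 -6.14 -0.01] 49.7
11 [ 3.26 -6.58 -0.01] 54.6
12 [ 3.83 -6.97 -0.01] 59.6
13 [ 4.44 -7.3  -0.01] 64.6
14 [ 5.07 -7.58 -0.01] 69.5
15 [ 5.73 -7.81 -0.01] 74.5
```

Emit:
servo_tool(moves=[0.02,-0.69,0,0,0,5,0.1,-1.38,0,0,0,10,0.23,-2.06,0,0,0,15,0.43,-2.73,0,0,0,20,0.68,-3.37,0,0,0,25,0.99,-3.99,0,0,0,30,1.35,-4.58,0,0,0,35,1.76,-5.14,0,0,0,40,2.22,-5.67,0,0,0,45,2.22,-5.67,0,0,0,45])

```text
time: 16.0
tool_pos: [0.6139, -0.0257, 0.1155]
tcp_rot: [3.14, -0.002, 1.802]
force: [1.3, 5.2, -1.8]
finger_gap: 0.0114
grip_force: 25.0
```

```bash
cat > arc.py <<'E'
from h import *
f=np.load('fix.npz');R,t,th=f['R'],f['t'],f['th']
piv=R@[.024,.12]+t
go([*(R@[.024,.04]+t),.115],2.59-1.3);o=arm.observe();g=o['tool_pos'][:2];d=R.T@(g-piv);ang=np.arctan2(d[0],-d[1]);print('r',np.linalg.norm(d),'swing',1.3-ang)
R0=Ro.from_euler('xyz',o['tcp_rot']);v=(g-piv)/np.linalg.norm(d)*.08
for a in np.radians([5,10,15,20,25,30,32,35]):
    c,s=np.cos(-a),np.sin(-a);p=-v+np.array([[c,-s],[s,c]])@v;print(round(np.degrees(a)),(R0.inv().apply([*p,0])*100).round(2))
E
python3 arc.py
```

```text
t 16.0 tcp [ 0.6139 -0.0257  0.1155] [ 3.140e+00 -2.000e-03  1.802e+00] F [ 1.3  5.2 -1.8] gap 0.0114 grip 25.0
shift [ 0.88 -3.99  0.05] turn [ 0.03 -0.14 29.36]
r 0.07857718865725191 swing 0.778573627559214
5 [ 0.02 -0.7  -0.  ]
10 [ 0.11 -1.39 -0.  ]
15 [ 0.25 -2.07 -0.  ]
20 [ 0.46 -2.74 -0.  ]
25 [ 0.72 -3.39 -0.  ]
30 [ 1.03 -4.01 -0.  ]
32 [ 1.17 -4.25 -0.  ]
35 [ 1.4 -4.6 -0. ]
```

Emit:
servo_tool(moves=[0.02,-0.7,0,0,0,5,0.1,-1.39,0,0,0,10,0.25,-2.07,0,0,0,15,0.44,-2.74,0,0,0,20,0.7,-3.39,0,0,0,25,0.97,-3.9,0,0,0,29,1.0,-4.0,0,0,0,30,1.0,-4.0,0,0,0,30,1.0,-4.0,0,0,0,30])

```text
time: 16.75
tool_pos: [0.5745, -0.0254, 0.1155]
tcp_rot: [3.139, -0.002, 1.283]
force: [4.2, 3.7, -2.7]
finger_gap: 0.0113
grip_force: 25.0
```

```bash
python3 arc.py
```

```text
t 16.75 tcp [ 0.5745 -0.0254  0.1155] [ 3.139e+00 -2.000e-03  1.283e+00] F [ 4.2  3.7 -2.7] gap 0.0113 grip 25.0
shift [-0.13 -0.12  0.05] turn [ 0.16 -0.14 -0.41]
r 0.07877095503637269 swing 1.2841253085670492
5 [ 0.01 -0.7  -0.  ]
10 [ 0.09 -1.39 -0.  ]
15 [ 0.22 -2.08 -0.01]
20 [ 0.42 -2.75 -0.01]
25 [ 0.67 -3.4  -0.01]
30 [ 0.98 -4.02 -0.01]
32 [ 1.11 -4.27 -0.01]
35 [ 1.34 -4.62 -0.01]
```

Emit:
servo_tool(moves=[0,-0.1,0,0,0,0.5,0,-0.2,0,0,0,1,0,-0.3,0,0,0,1,0,-0.3,0,0,0,1])

```text
time: 17.08
tool_pos: [0.5724, -0.0249, 0.1155]
tcp_rot: [3.137, -0.002, 1.265]
force: [5.2, 3.9, -3.0]
finger_gap: 0.0111
grip_force: 25.0
```

Emit:
servo_tool(moves=[0,-0.1,0,0,0,0,0,-0.2,0,0,0,0,0,-0.2,0,0,0,0,0,-0.2,0,0,0,0])

```text
time: 17.42
tool_pos: [0.5723, -0.0248, 0.1156]
tcp_rot: [3.133, -0.003, 1.265]
force: [9.4, 2.8, -5.3]
finger_gap: 0.0112
grip_force: 25.0
```

```bash
python3 arc.py|head -3; python3 -c "
from h import *
take('side','s7');crop('s7','c7',180,150,150,112,5.3)"
```

```text
t 17.4167 tcp [ 0.5723 -0.0248  0.1156] [ 3.133e+00 -3.000e-03  1.265e+00] F [ 9.4  2.8 -5.3] gap 0.0112 grip 25.0
shift [-0.12  0.1   0.06] turn [ 0.47 -0.15 -1.41]
r 0.07879314264135909 swing 1.312650272227051
```

View pics/c7.png

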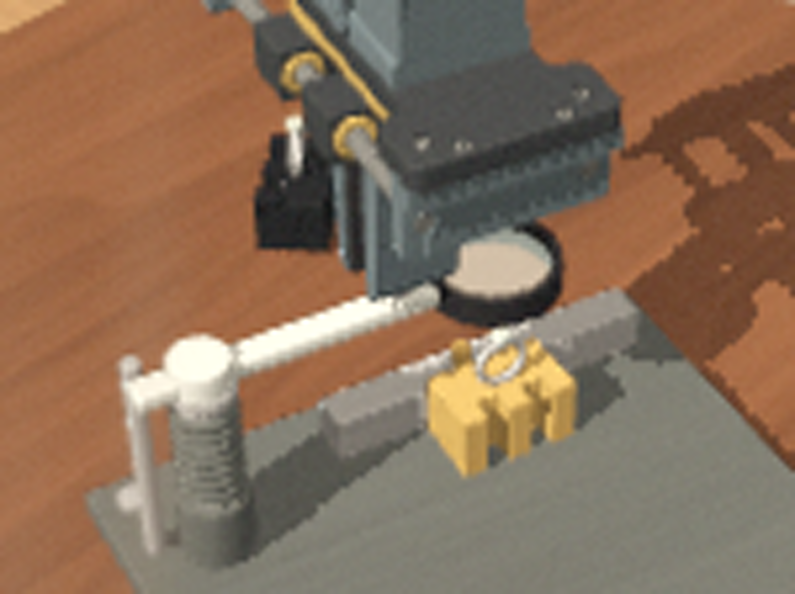

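The tail at (135,390) rests on the stop post, and the force climbed with no further motion, so the arm is at its stop. The block stands flush against the fence with the lens over it.

Emit:
servo_tool(moves=[0,0,0,0,0,0,0,0,0,0,0,0,0,0,0,0,0,0,0,0,0,0,0,0])

```text
time: 17.8
tool_pos: [0.5723, -0.0248, 0.1156]
tcp_rot: [3.133, -0.003, 1.265]
force: [10.4, 2.6, -5.6]
finger_gap: 0.0115
grip_force: 25.0
```

```bash
python3 -c "
from workcell import arm
print(arm.close_job())"
```

```text
the job is handed in; nothing more can be done
None
```

The job is handed in with no verdict returned: by my measurements the block's plain side is flush on the fence about 4 mm from the index pin, and the loupe arm is still gripped and pressed against its stop.

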